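# Fill the divided socket crate and lock it with its bar

### The arm

A 6-joint arm with a two-finger parallel gripper is mounted at the origin on the work surface. World frame = base frame: x ahead of the robot, y to its left, z up, the work surface at z = 0. Lengths are in mm, angles in rad, forces in N, time in s.
With the tool pointing down it reaches from about 300 to 775 mm from the base axis. Payload 14.6 kg.
Tool frame: the origin (TCP) lies midway between the tips of the shut fingers; the grasp point (between the pads) lies 19 mm behind it (grip_depth is the distance from the TCP to the grasp point, in mm); z points along the fingers, y is the direction in which the jaws open and shut (so a half turn about z gives the same grasp; the last joint's range is limited). The gripper opens to 94 mm and grips with 3 to 60 N. Pads are 16 mm wide; open, the fingers measure 119 mm over their backs; the gripper's body (75 mm by 177 mm) begins 78 mm behind the grasp point.
Start: joints at [-1.245, 0.3, 1.521, -0, 1.321, -0.067], TCP at [210.519, -508.105, 205.446] pointing down, gripper open.
Joint ranges: [-3.03, 3.03], [-0.79, 2.21], [0.23, 2.52], [-1.04, 4.18], [0, 3.07], [-2.55, 2.55]. Speed limits (rad/s): [2.22, 2.22, 2.57, 3.14, 3.14, 3.14].

### API

Orientations are given as [roll, pitch, yaw] about the fixed x, y, z axes, in that order (R = Rz(yaw) Ry(pitch) Rx(roll)).
In Python, from cell import read_state, camera, camera_info, sign_off, grip_depth gives the robot as it stands.
- The arm moves only by the tool drive_tool, never from a script. Its argument "motion" is one flat list of numbers, 4 for each row, row after row: the shift along the tool's x, y, z in mm, then the turn about the tool's z in rad. A call has 1 to 8 rows; each row shifts and turns the pose as measured when the row begins, along the tool's axes as they then stand; what a row does not reach is not made up. A row lasts 1/12 s, in which the tool goes at most 41.7 mm and 7.16 degrees, less where a joint would pass 70% of its speed; a pose out of reach is approached as far as the arm can. A call is refused whole if a number of a shift passes 41.7 or a number of a turn 0.125, either way. A call with a gripper value outside its range is refused whole. "jaw" is the closure, from 0 (fully open) to 1 (shut), set as the call begins (left out, the last holds). The fingers move at their own pace and stop on an object; "grip_force" is the grip in N (left out, the last holds). Time passes only in rows, so rows that do not move let the fingers close. It gives the time, the measured TCP pose, the force and the opening at its end, in the units of the state.
- read_state(): the state, without advancing time (a new reading comes with each control period).
- camera(name): name is "scene" or "side" or "wrist"; returns the picture (420x560x3 uint8, red, green, blue); there is no depth.
- camera_info(name): a dict with "fovy" (degrees; the focal length in pixels is half the picture's height over the tangent of half this angle, whatever the lens; pixels are square), "cx", "cy" (the principal point, pixels), "camera_from_world" (4x4, takes a point from world to camera coordinates). Camera axes: x right, y up, looking along -z (the intrinsics and any distortion apply to the point x, -y, -z); pixel columns grow to the right and rows downward; lengths in mm; the calibration is good to about 2 mm. A picture is of the moment at which its call begins: read the wrist's pose just before it. camera_info takes no time and is no camera call; for the wrist camera it gives the pose at the moment of the call.
- sign_off(): hands the job in, once; it reports no verdict.
The state is a dict: "clock": time; "joints": joint angles; "qd": joint speeds; "effort": joint torques, N m; "eef_pos": TCP position; "eef_rot": TCP orientation; "wrist_force": force on the tool from outside, world axes, zero at the start; "moment": the same for the moment, N m; "finger_gap": finger opening in mm.
Only numpy, scipy, OpenCV 4.12 (cv2) and the standard library are available. Lean on these libraries where they do the work, as an engineer would, in place of code of your own. Each camera call takes 0.05 s, during which the arm holds its last target. There are 200 camera calls.

### The job

Stand each of the three chrome deep sockets in the crate cell whose floor liner has the colour of its top band, upright on the cell floor. Then lay the aluminium retaining bar across the crate so that it lies flat in the yellow-lipped brackets at both ends, inside the lips. Set things down rather than dropping them, and leave the black stock sockets in their cells and everything else on the counter where it is.

Things in the scene. Friction and masses are not known exactly. Their poses are not given: they have to be found in the camera images.
- crate: Blue crate with 2 x 3 open square cells, fixed to the counter, 130 x 192 mm. Origin: centre of its underside; x short side, y long side, z up. Cell centres at x = -31 or +31, y = -62, 0 or +62 mm; cells 56 mm square inside, walls 6 mm thick; floor top at z = 4, wall tops at z = 40 mm. Dark steel brackets 60 mm wide (x) beyond both ends, |y| = 108 to 134 mm, seats at z = 95 mm.
- bar_home (a point): Point midway between the two bracket seats, 95 mm above the crate's underside, axes as the crate's: where the bar's origin belongs, its y axis along this y (either way round). Yellow lips rise 12 mm above the seats: side lips with inner faces at x = -24 and +24 mm, end stops with inner faces at y = -128 and +128 mm; the seats reach in to |y| = 108 mm.
- liner_green: Green square liner, 54 mm wide and 1 mm thick, flat on the floor of one crate cell, at that cell's centre (which cell varies); it is where the green-banded socket belongs. Origin: centre of its underside, 4 mm above the crate's underside.
- liner_red: Red square liner, 54 mm wide and 1 mm thick, flat on the floor of one crate cell, at that cell's centre (which cell varies); it is where the red-banded socket belongs. Origin: centre of its underside, 4 mm above the crate's underside.
- liner_yellow: Yellow square liner, 54 mm wide and 1 mm thick, flat on the floor of one crate cell, at that cell's centre (which cell varies); it is where the yellow-banded socket belongs. Origin: centre of its underside, 4 mm above the crate's underside.
- liner_grey: Grey square liner, 54 mm wide, on the floor of the spare cell that stays empty. Origin: centre of its underside.
- socket_green: Chrome deep socket with a green band round its top 18 mm: an upright cylinder 40 mm in diameter and 85 mm tall, 0.25 to 0.5 kg, standing among the clutter on the counter. Origin: centre of its underside; z up.
- socket_red: Chrome deep socket with a red band round its top 18 mm: an upright cylinder 40 mm in diameter and 85 mm tall, 0.25 to 0.5 kg, standing among the clutter on the counter. Origin: centre of its underside; z up.
- socket_yellow: Chrome deep socket with a yellow band round its top 18 mm: an upright cylinder 40 mm in diameter and 85 mm tall, 0.25 to 0.5 kg, standing among the clutter on the counter. Origin: centre of its underside; z up.
- stock1: Black deep socket, 40 mm in diameter and 85 mm tall, already standing in a crate cell (which varies). Origin: centre of its underside; z up. Leave it there.
- stock2: Black deep socket, 40 mm in diameter and 85 mm tall, already standing in a crate cell (which varies). Origin: centre of its underside; z up. Leave it there.
- bar: Retaining bar: flat aluminium bar 244 mm long (along its y), 36 mm wide (x), 6 mm thick, 0.18 to 0.35 kg, with an orange grip block at its middle, on top: 24 mm wide (x), 50 mm long (y), from 6 to 34 mm above the underside. Origin: centre of its underside. It starts flat on the counter.
- jar: Closed jar with paper label, 50 mm in diameter, 75 mm tall, standing; bystander. Origin: centre of its underside.
- stub: Short black socket, 46 mm in diameter, 50 mm tall, standing; bystander. Origin: centre of its underside.
- clamp: Steel hose-clamp ring, 50 mm in diameter, 22 mm tall, lying flat; bystander. Origin: centre of its underside.
- tape: Yellow tape measure, 50 mm (x) by 36 mm (y), 50 mm tall; bystander. Origin: centre of its underside.
Mind the look-alikes: they are no part of the job. Of the things shaped like the bar, the aluminium one is meant.

How it is judged (in metres and radians):
On the way:
1. all three chrome sockets stand upright in the cells of their colours, the bar not yet over the crate (horizontal distance between socket_green and liner_green below 0.014 m and z of socket_green in the frame of crate between 0.001 and 0.008 m and angle between each of socket_green, socket_red, socket_yellow's own z axis and vertical below 0.1 rad and horizontal distance between socket_red and liner_red below 0.014 m and z of socket_red in the frame of crate between 0.001 and 0.008 m and horizontal distance between socket_yellow and liner_yellow below 0.014 m and z of socket_yellow in the frame of crate between 0.001 and 0.008 m and (horizontal distance between bar and crate above 0.2 m or z of bar in the frame of crate above 0.13 m)), for 0.2 s.
At the end, for the whole second after the job is handed in: Each chrome socket stands upright (within 0.1 rad) on the floor of the cell lined in its colour, within 14 mm of the liner's centre; the bar lies flat (within 0.05 rad) on both bracket seats inside the lips, within 8.5 mm of centre both ways and 3 mm of their height; all at rest (horizontal distance between socket_green and liner_green below 0.014 m and z of socket_green in the frame of crate between 0.001 and 0.008 m and angle between each of socket_green, socket_red, socket_yellow's own z axis and vertical below 0.1 rad and horizontal distance between socket_red and liner_red below 0.014 m and z of socket_red in the frame of crate between 0.001 and 0.008 m and horizontal distance between socket_yellow and liner_yellow below 0.014 m and z of socket_yellow in the frame of crate between 0.001 and 0.008 m and x of bar in the frame of crate between -0.0085 and 0.0085 m and y of bar in the frame of crate between -0.0085 and 0.0085 m and z of bar in the frame of bar_home between -0.003 and 0.003 m and angle between the y axis of bar and the y axis of crate, either way round below 0.1 rad and angle between bar's own z axis and vertical below 0.05 rad and linear speed of each of socket_green, socket_red, socket_yellow, bar below 0.02 m/s); the robot touches nothing.
It fails at once if a bystander on the counter is moved by more than 20 mm or knocked over (distance of any of jar, stub, clamp, tape from where it was at the start of the episode above 0.02 m or angle between any of jar, stub, clamp, tape's own z axis and vertical above 0.5 rad).
It fails at once if a black stock socket is taken out of its cell (moved by more than 20 mm) (distance of any of stock1, stock2 from where it was at the start of the episode above 0.02 m).
It fails at once if a chrome socket or the bar is dropped (falls faster than 0.5 m/s, from more than about 13 mm, untouched by the fingers) ((linear speed of socket_green above 0.5 m/s and contact force between the fingers and socket_green below 0.05 N) or (linear speed of socket_red above 0.5 m/s and contact force between the fingers and socket_red below 0.05 N) or (linear speed of socket_yellow above 0.5 m/s and contact force between the fingers and socket_yellow below 0.05 N) or (linear speed of bar above 0.5 m/s and contact force between the fingers and bar below 0.05 N)).
It also fails if it takes over 72 s, if anything falls off the work surface, if the arm or the gripper's body presses on something with over 40 N, if the wrist force passes 120 N, or if a joint passes its speed limit or range.

## Working session

There is one attempt and no reset: what is moved stays moved. The work goes in short steps, Python scripts to look and compute and a tool call to move; the robot and the scene stay as the last step left them, time stands still between calls to the robot, and variables do not carry over. Pictures are saved under pics/ and viewed, on a budget of 16 in all, crops included, one or two more only if the job needs it, and the job is handed in when it is done.

Besides the shell and the picture viewer there is one more tool, called as name(argument=value, ...), one argument or row to a line, values as JSON. drive_tool: Moves the arm, as the interface text tells. Its arguments: {"type":"object","properties":{"motion":{"type":"array","items":{"type":"number"}},"jaw":{"type":"number"},"grip_force":{"type":"number"}},"required":["motion"]}

```bash
mkdir -p pics; ls
python3 - <<'E'
from cell import *
import cv2,json
print(read_state(),grip_depth)
for n in("scene","side","wrist"):
    i=camera_info(n);print(n,i)
    cv2.imwrite(f"pics/{n}0.png",camera(n)[:,:,::-1])
E
```

```text
pics
{'clock': 0.0, 'joints': array([-1.24462406e+00,  3.00477305e-01,  1.52158588e+00, -1.46266882e-05,
        1.32070806e+00, -6.66328114e-02]), 'qd': array([-0.00019177,  0.0011962 ,  0.00141008, -0.0008766 , -0.00129231,
        0.00031128]), 'effort': array([-7.48854836e-04, -5.31803691e+01, -3.52741635e+01,  7.07976683e-02,
        2.45307258e-02, -1.48669164e-04]), 'eef_pos': array([ 210.42084094, -507.866761  ,  204.88090229]), 'eef_rot': array([-3.14041574e+00, -6.43385919e-05,  3.92808671e-01]), 'wrist_force': array([-0.30780398, -0.70120181,  0.2468069 ]), 'moment': array([-0.00080064, -0.03377994, -0.01057514]), 'finger_gap': 93.79094540035081} 18.8
scene {'fovy': 51.74850424514865, 'cx': 272.0006114732794, 'cy': 205.9184518773564, 'camera_from_world': array([[-8.95191238e-01,  4.45678864e-01,  1.73119472e-03,
         4.52583949e+02],
       [-3.22544757e-01, -6.50534730e-01,  6.87582318e-01,
         4.74484603e+01],
       [ 3.07567109e-01,  6.14959279e-01,  7.26104372e-01,
        -1.17506469e+03],
       [ 0.00000000e+00,  0.00000000e+00,  0.00000000e+00,
         1
[... 210 characters left out ...]
   [ 1.61556396e-01, -6.09461559e-01,  7.76180481e-01,
        -1.83373245e+02],
       [-2.18146314e-01,  7.45001265e-01,  6.30385042e-01,
        -9.57290165e+02],
       [ 0.00000000e+00,  0.00000000e+00,  0.00000000e+00,
         1.00000000e+00]])}
wrist {'fovy': 65.90492698844379, 'cx': 277.34595322955647, 'cy': 207.4741645082706, 'camera_from_world': array([[ 3.83107592e-01, -9.23702598e-01, -1.44362029e-03,
        -5.49501514e+02],
       [ 8.97407025e-01,  3.72570799e-01, -2.36329498e-01,
         2.49434173e+01],
       [ 2.18836022e-01,  8.92441099e-02,  9.71671902e-01,
        -3.91251032e+02],
       [ 0.00000000e+00,  0.00000000e+00,  0.00000000e+00,
         1.00000000e+00]])}
```

View pics/scene0.png

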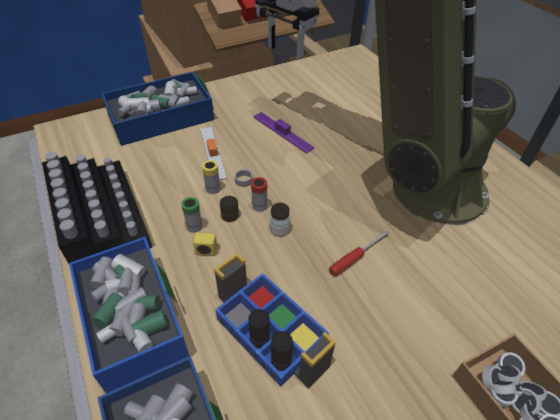

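View pics/side0.png

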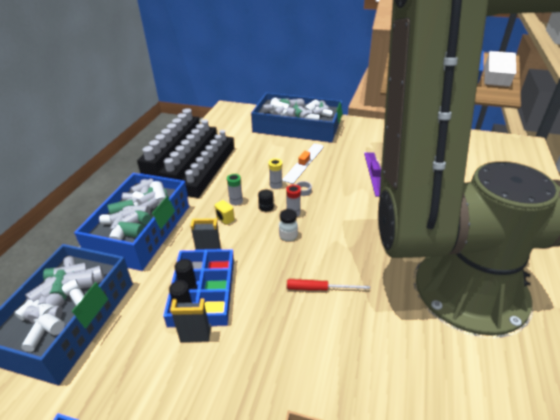

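Scene view: red, green and yellow sockets are at (259,192), (192,212) and (211,175). The aluminium bar with the orange block is at (214,150), and the purple bar at (283,132) is the look-alike. Crate cells: red (262,297), green (282,317), yellow (305,338), grey (238,316), with black stock in the other two. I'll work out coarse positions by colour and two-view triangulation.

```bash
cat > h.py <<'E'
import numpy as np, cv2, math
from cell import *
def K(i): 
    f=210/math.tan(math.radians(i['fovy']/2)); return np.array([[f,0,i['cx']],[0,f,i['cy']],[0,0,1]])
def P(i): return K(i)@np.diag([1,-1,-1])@i['camera_from_world'][:3]
def proj(i,X):
    q=P(i)@np.append(X,1); return q[:2]/q[2]
def tri(i1,p1,i2,p2):
    X=cv2.triangulatePoints(P(i1),P(i2),np.float64(p1),np.float64(p2))[:,0]; X=X[:3]/X[3]
    return X, np.abs(proj(i1,X)-p1).max()
def onz(i,p,z):
    Q=P(i); H=np.c_[Q[:,:2],Q[:,2]*z+Q[:,3]]; w=np.linalg.solve(H,[p[0],p[1],1]); return w[:2]/w[2]
RNG={'red':[(0,150,60),(6,255,255)],'yellow':[(22,150,80),(32,255,255)],'green':[(50,110,40),(85,255,255)],'orange':[(7,170,120),(14,255,255)],'blue':[(105,160,60),(125,255,255)]}
def blobs(img,c,mn=15):
    m=cv2.inRange(cv2.cvtColor(img,cv2.COLOR_RGB2HSV),*[np.array(v) for v in RNG[c]])
    n,l,s,ce=cv2.connectedComponentsWithStats(m)
    return [(ce[k].round(1).tolist(),s[k].tolist()) for k in range(1,n) if s[k][4]>=mn]
E
python3 - <<'E'
from h import *
for n in("scene","side"):
    im=cv2.imread(f"pics/{n}0.png")[:,:,::-1].copy()
    for c in RNG: 
        if c!='blue': print(n,c,[b for b in blobs(im,c) if 150<b[0][0]<345 and 140<b[0][1]<390])
a,b=camera_info("scene"),camera_info("side")
for nm,p,q in [('red',(259,184),(293.5,189)),('green',(191,204),(234,180)),('yellow',(210.5,167),(275.5,165)),('orange',(212,147),(304,157)),
 ('jar',(280,209),(288.5,216)),('stub',(230,203),(266,196)),('clamp',(244,178),(304,188)),('tape',(205,243),(225,212)),
 ('Lred',(262,297),(219,266)),('Lgreen',(282,317),(217,285)),('Lyel',(305,338),(215,307)),('Lgrey',(238,316),(190,267))]:
    print(nm,*[np.round(v,1) for v in tri(a,p,b,q)])
E
```

```text
scene red [([258.6, 186.0], [251, 178, 16, 15, 137]), ([261.1, 296.6], [250, 287, 23, 20, 250])]
scene yellow []
scene green [([189.8, 204.4], [182, 198, 16, 12, 61]), ([160.5, 275.8], [157, 266, 8, 20, 21]), ([281.5, 315.8], [269, 304, 26, 24, 352])]
scene orange []
side red [([293.0, 191.9], [287, 185, 13, 13, 110]), ([218.6, 264.1], [210, 263, 17, 3, 45]), ([306.4, 284.5], [287, 279, 41, 12, 394])]
side yellow [([274.8, 165.5], [269, 161, 12, 9, 76]), ([225.1, 212.0], [215, 202, 19, 22, 243]), ([204.0, 221.4], [191, 219, 26, 9, 115]), ([194.8, 308.0], [171, 299, 51, 15, 357])]
side green [([233.7, 181.1], [228, 176, 12, 10, 86]), ([163.1, 212.3], [152, 197, 22, 31, 358]), ([215.1, 284.3], [205, 281, 21, 8, 150])]
side orange [([303.7, 158.6], [299, 153, 10, 11, 56])]
red [ 463.8 -156.4   82.5] 0.9
green [ 637.1 -166.    78.1] 0.4
yellow [ 547.6 -272.6   75.3] 0.3
orange [ 495.  -413.    23.8] 0.5
jar [451.6 -66.   68. ] 0.5
stub [ 542.6 -159.6   44.3] 0.2
clamp [ 459.5 -265.5    9.7] 0.7
tape [638.4 -85.4  24. ] 0.2
Lred [579.7 100.8  17.4] 0.4
Lgreen [562.  158.9  16.5] 1.5
Lyel [542.  219.5  17.4] 2.2
Lgrey [644.2 122.   19.6] 0.2
```

```bash
cat >> h.py <<'E'
from scipy.spatial.transform import Rotation as Rr
def go(x,y,z,yaw=None):
    s=read_state(); R=Rr.from_euler('xyz',s['eef_rot']); d=R.inv().apply(np.array([x,y,z])-s['eef_pos'])
    t=0 if yaw is None else -((yaw-s['eef_rot'][2]+np.pi/2)%np.pi-np.pi/2)
    print('at',s['eef_pos'].round(1),'yaw',s['eef_rot'][2].round(4),'j6',s['joints'][5].round(2),'t',round(s['clock'],2),'-> tool shift',d.round(1),'turn',round(t,3))
E
python3 - <<'E'
from h import *
i=camera_info("wrist");T=np.linalg.inv(i['camera_from_world']);s=read_state()
R=Rr.from_euler('xyz',s['eef_rot'])
print(R.inv().apply(T[:3,3]-s['eef_pos']), R.inv().apply(-T[:3,2]),R.inv().apply(T[:3,0]))
print([onz(i,p,0).round() for p in [(0,0),(560,0),(0,420),(560,420),(280,210)]])
go(470,-330,300,.39)
E
```

```text
[ 6.84220007e+01  7.70471784e-02 -1.80292862e+02] [-2.36408536e-01 -3.53032382e-04  9.71653683e-01] [3.64488505e-04 9.99999831e-01 4.52013432e-04]
[array([ 283., -159.]), array([ 510., -707.]), array([-263., -266.]), array([   51., -1019.]), array([ 185., -522.])]
at [ 210.5 -507.9  205.1] yaw 0.3928 j6 -0.07 t 0.15 -> tool shift [307.9 -65.1 -94.9] turn 0.003
```

drive_tool(
  motion=[38,-8,-6,0,38,-8,-6,0,38,-8,-6,0,38,-8,-6,0,38,-8,-6,0,38,-8,-6,0,38,-8,-6,0,0,0,0,0],
  jaw=0,
)

```text
clock: 0.82
eef_pos: [442.1, -347.8, 246.4]
eef_rot: [-3.136, 0.0, 0.386]
wrist_force: [-0.2, 0.9, 0.6]
finger_gap: 93.9
```

Run:
```python
from h import *
import pickle
i=camera_info("wrist");im=camera("wrist");pickle.dump((i,im),open("w1.pkl","wb"))
cv2.imwrite("pics/w1.png",im[:,:,::-1]); go(590,-240,270)
```

```text
at [ 440.2 -349.2  245.8] yaw 0.3855 j6 0.45 t 0.87 -> tool shift [179.8 -45.  -24.2] turn 0
```

drive_tool(
  motion=[36,-9,0,0,36,-9,0,0,36,-9,0,0,36,-9,0,0,0,0,0,0,0,0,0,0],
)

```text
clock: 1.37
eef_pos: [561.2, -261.8, 243.1]
eef_rot: [-3.133, 0.005, 0.38]
wrist_force: [-0.4, -0.4, 0.0]
finger_gap: 93.9
```

Run:
```python
from h import *
import pickle
i=camera_info("wrist");im=camera("wrist");pickle.dump((i,im),open("w2.pkl","wb"))
cv2.imwrite("pics/w2.png",im[:,:,::-1]); go(590,-240,270)
for k in "12":
    i,im=pickle.load(open(f"w{k}.pkl","rb"))
    for c in ('red','yellow','green','orange'): print(k,c,blobs(im,c,60))
    for nm,X in dict(red=(464,-156,82),green=(637,-166,82),yellow=(548,-273,82),bar=(495,-413,30)).items(): print(nm,proj(i,X).round())
```

```text
at [ 561.  -261.8  243. ] yaw 0.38 j6 0.69 t 1.42 -> tool shift [ 34.9  -9.8 -27.1] turn 0
1 red [([115.6, 105.0], [93, 85, 47, 42, 878])]
1 yellow []
1 green []
1 orange [([346.8, 167.3], [327, 150, 41, 35, 697])]
red [112. 104.]
green [173. -77.]
yellow [249.  69.]
bar [344. 166.]
2 red [([1.4, 63.0], [0, 45, 5, 32, 106]), ([158.8, 232.8], [141, 220, 41, 36, 508])]
2 yellow [([159.2, 64.0], [129, 37, 59, 53, 785]), ([283.7, 205.7], [267, 188, 36, 39, 608])]
2 green [([221.6, 88.5], [200, 67, 42, 43, 759])]
2 orange [([360.1, 274.0], [351, 264, 22, 23, 177])]
red [158. 238.]
green [218.  89.]
yellow [284. 208.]
bar [367. 274.]
```

View pics/w2.png

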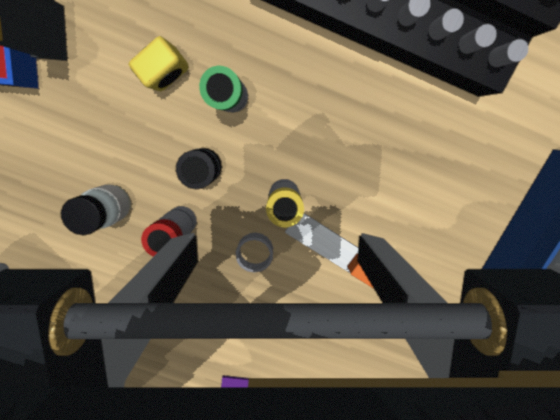

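Wrist view: green ring (222,88), yellow (284,208), red (160,238). Nearby are the stub (198,168), clamp (255,251), jar (85,213), tape (158,63) and the aluminium bar with orange block at (350,260). Next I'll triangulate the ring tops and move over yellow, with the yaw set to put the jaws across the crate cells' diagonal.

Run:
```python
from h import *
import pickle
a=camera_info("scene");b=camera_info("side")
i1,m1=pickle.load(open("w1.pkl","rb"));i2,m2=pickle.load(open("w2.pkl","rb"))
print('red w1w2',tri(i1,(116,105.5),i2,(160.5,238)))
print('bar w1w2',tri(i1,(347,167.5),i2,(367,274)))
for nm,p,q in [('red',(160.5,238),(293.5,186)),('green',(221.5,88.5),(234,178)),('yellow',(284.5,207.5),(275.5,163))]:
    print(nm,onz(i2,p,85).round(1),tri(i2,p,b,q))
print('red w1 z85',onz(i1,(116.,105.5),85)); 
# enlarged crop of bar candidates in w1
cv2.imwrite("pics/c1.png",cv2.resize(m1[0:400,60:460,::-1],None,fx=1.45,fy=1.45,interpolation=cv2.INTER_CUBIC))
go(547,-273,150,1.096)
```

```text
red w1w2 (array([ 463.5861287 , -157.87902026,   78.19013326]), np.float64(0.37820071943896494))
bar w1w2 (array([ 493.3092668 , -417.2864607 ,   23.91092669]), np.float64(1.1729944562794117))
red [ 466.5 -159.1] (array([ 465.90380073, -161.57296773,   90.15651949]), np.float64(2.868900621814902))
green [ 638.7 -169.9] (array([ 638.68803496, -169.23508625,   81.40270246]), np.float64(0.20894607252172648))
yellow [ 549.9 -273.1] (array([ 548.4563724 , -273.78516618,   80.49110594]), np.float64(0.39866353888771755))
red w1 z85 [ 464.67080182 -161.43052236]
at [ 561.  -261.8  243. ] yaw 0.38 j6 0.69 t 1.42 -> tool shift [-16.6   6.   93. ] turn -0.716
```

View pics/c1.png

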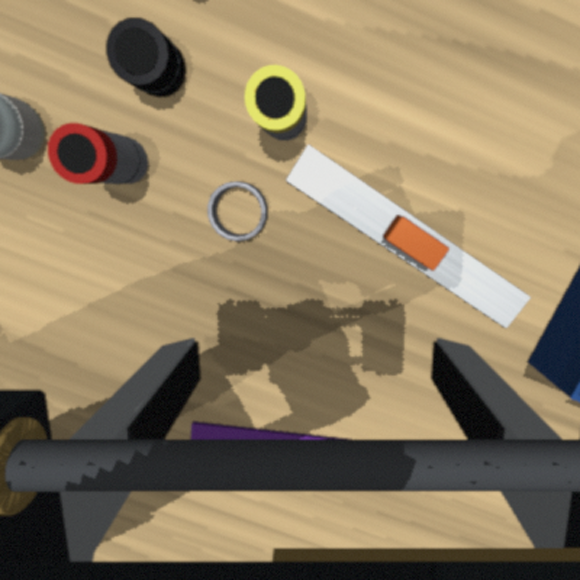

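The crop shows the yellow-ringed socket at (276,97) and the silver bar with orange block at (415,240); the purple bar at (260,432) is not aluminium. I'll turn first, then go down on yellow.

drive_tool(
  motion=[0,0,10,-0.12,0,0,10,-0.12,0,0,10,-0.12,0,0,10,-0.12,0,0,10,-0.12,0,0,10,-0.12,0,0,0,0],
  jaw=0.25,
  grip_force=30,
)

```text
clock: 2.0
eef_pos: [552.4, -270.8, 180.8]
eef_rot: [-3.131, -0.001, 1.122]
wrist_force: [-0.1, 0.5, -0.2]
finger_gap: 70.2
```

Run:
```python
from h import *
i=camera_info("wrist");im=camera("wrist")
cv2.imwrite("pics/w3.png",im[:,:,::-1])
for c in ('red','yellow','green'): print(c,[(b,onz(i,(b[1][0]+b[1][2]/2-.5,b[1][1]+b[1][3]/2-.5),85).round(1)) for b in blobs(im,c,150)])
go(549,-273.3,110,1.096)
```

```text
red [(([129.5, 135.6], [100, 112, 56, 49, 1360]), array([ 465.8, -159.7]))]
yellow [(([275.9, 212.6], [254, 189, 45, 46, 790]), array([ 549.6, -272. ]))]
green [(([319.6, 49.7], [296, 20, 51, 58, 1259]), array([ 638.6, -168.5]))]
at [ 552.7 -271.   182. ] yaw 1.1147 j6 -0.06 t 2.05 -> tool shift [-3.7 -1.7 72. ] turn 0.019
```

drive_tool(
  motion=[-3,-1.5,10,0.019,0,0,35,0,0,0,30,0,0,0,5,0],
)

```text
clock: 2.38
eef_pos: [548.7, -276.8, 103.5]
eef_rot: [-3.141, -0.0, 1.071]
wrist_force: [0.3, 0.1, -0.6]
finger_gap: 70.5
```

Run:
```python
from h import *
go(549.5,-272.3,47,1.096)
```

```text
at [ 548.7 -276.8  103.5] yaw 1.0711 j6 -0.03 t 2.38 -> tool shift [ 4.3 -1.5 56.5] turn -0.025
```

drive_tool(
  motion=[4,-1.5,10,-0.025,0,0,20,0,0,0,18,0,0,0,8,0,0,0,0,0,0,0,0,0],
)

```text
clock: 2.88
eef_pos: [550.1, -273.8, 49.2]
eef_rot: [3.137, 0.0, 1.088]
wrist_force: [0.4, -0.5, 0.5]
finger_gap: 70.3
```

Run:
```python
from h import *
go(549.5,-272.3,47,1.096)
```

```text
at [ 550.1 -273.8   49.2] yaw 1.0884 j6 -0.04 t 2.88 -> tool shift [ 1.1 -1.3  2.2] turn -0.008
```

Close, then lift.

drive_tool(
  motion=[1,-1,2,0,0,0,0,0,0,0,0,0,0,0,0,0,0,0,0,0,0,0,0,0],
  jaw=1,
)

```text
clock: 3.38
eef_pos: [551.4, -273.2, 51.8]
eef_rot: [3.131, 0.0, 1.088]
wrist_force: [-0.7, 0.7, -2.4]
finger_gap: 40.0
```

drive_tool(
  motion=[0,0,-10,0,0,0,-25,0,0,0,-35,0,0,0,-35,0,0,0,-35,0,0,0,-20,0,0,0,0,0],
)

```text
clock: 3.97
eef_pos: [547.9, -271.3, 219.4]
eef_rot: [3.138, -0.0, 1.088]
wrist_force: [0.2, 0.0, -2.2]
finger_gap: 39.8
```

Run:
```python
from h import *
go(565,160,250,1.096)
```

```text
at [ 547.9 -271.3  219.4] yaw 1.0876 j6 -0.04 t 3.97 -> tool shift [ 389.8 -185.1  -31.2] turn -0.008
```

drive_tool(
  motion=[36,-17,-4,0,36,-17,-4,0,36,-17,-4,0,36,-17,-4,0,36,-17,-4,0,36,-17,-4,0,10,-5,0,0,0,0,0,0],
)

```text
clock: 4.63
eef_pos: [554.9, -12.1, 236.4]
eef_rot: [-3.138, 0.002, 1.083]
wrist_force: [0.8, 0.4, -3.4]
finger_gap: 39.8
```

Run:
```python
from h import *
import pickle
i=camera_info("wrist");im=camera("wrist");pickle.dump((i,im),open("w4.pkl","wb"))
cv2.imwrite("pics/w4.png",im[:,:,::-1]); go(565,160,250,1.096)
```

```text
at [554.9 -13.1 236.3] yaw 1.0822 j6 0.4 t 4.68 -> tool shift [157.5 -72.4 -13.8] turn -0.014
```

View pics/w4.png

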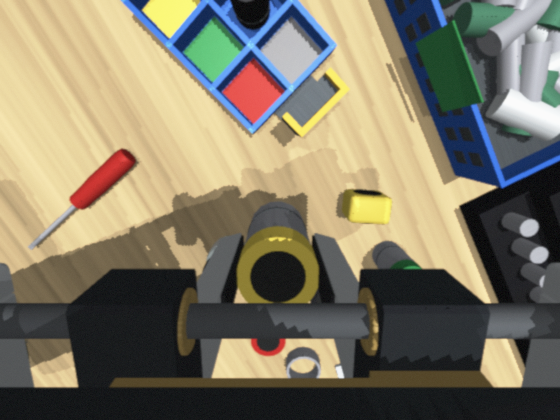

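w4 shows the yellow socket held upright at (277,270). The crate liners are red (252,92), green (213,48), yellow (170,12) and grey (291,52), and the near bracket is at (314,102). I'll go closer for a second view.

drive_tool(
  motion=[28,-13,-2,0,28,-13,-2,0,28,-13,-2,0,0,0,0,0,0,0,0,0],
)

```text
clock: 5.1
eef_pos: [560.1, 75.5, 237.9]
eef_rot: [-3.133, 0.007, 1.075]
wrist_force: [0.4, -0.6, -3.1]
finger_gap: 39.6
```

Run:
```python
from h import *
import pickle
i=camera_info("wrist");im=camera("wrist");pickle.dump((i,im),open("w5.pkl","wb"))
cv2.imwrite("pics/w5.png",im[:,:,::-1]); go(565,160,250,1.096)
for k in "45":
    i,im=pickle.load(open(f"w{k}.pkl","rb"))
    for c in ('red','yellow','green'): print(k,c,[(b,onz(i,b[0],5).round(1)) for b in blobs(im,c,200)])
```

```text
at [560.1  75.3 237.9] yaw 1.0745 j6 0.57 t 5.15 -> tool shift [ 76.7 -36.1 -12.3] turn -0.022
4 red [(([252.8, 90.8], [224, 60, 58, 62, 1844]), array([580.6, 101.2])), (([102.6, 178.7], [70, 150, 65, 59, 1528]), array([358.6,  98.3])), (([267.6, 347.6], [251, 339, 34, 17, 244]), array([ 427.4, -220.1]))]
4 yellow [(([358.1, 205.1], [343, 190, 47, 33, 498]), array([633.6, -86.6])), (([277.4, 261.0], [237, 227, 82, 76, 2923]), array([ 503.8, -106.6]))]
4 green [(([213.0, 49.1], [184, 17, 59, 65, 1980]), array([561.8, 163.4])), (([449.0, 67.9], [416, 19, 68, 93, 3486]), array([797.6,  14.9]))]
5 red [(([284.0, 157.3], [256, 130, 56, 56, 1614]), array([580.9, 100.3])), (([140.4, 238.7], [110, 212, 61, 55, 1264]), array([358.7,  96.1]))]
5 yellow [(([138.2, 12.6], [127, 0, 25, 28, 209]), array([511.4, 324.7])), (([358.2, 192.1], [334, 157, 48, 60, 315]), array([644.3,  15.2])), (([277.4, 260.8], [237, 227, 82, 76, 2915]), array([506.6, -19.5])), (([382.9, 257.4], [368, 247, 47, 22, 394]), array([635.6, -83. ]))]
5 green [(([248.3, 121.6], [219, 91, 60, 62, 1948]), array([562.7, 159.7])), (([475.8, 151.7], [443, 114, 66, 73, 2847]), array([795.5,  -7.6]))]
```

View pics/w5.png

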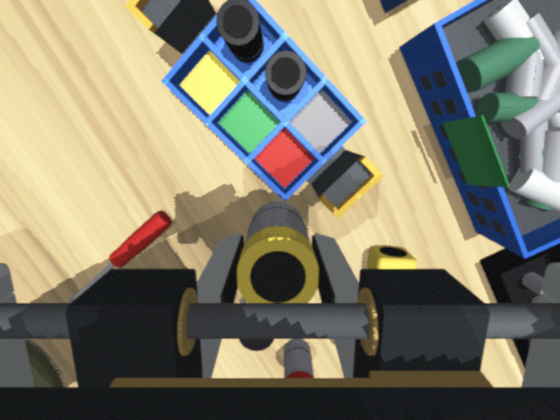

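w5 shows the whole crate: yellow liner (208,82), green (248,122), red (284,157), grey (321,123), stock at (240,20) and (286,72), and the held socket at (277,265). I'll fit the crate pose from the visible liner areas.

```bash
cat > fit.py <<'E'
from h import *
import pickle
from scipy.optimize import least_squares
def seed(im,p,tol=40):
    m=np.zeros((422,562),np.uint8); im=cv2.GaussianBlur(im,(3,3),0)
    cv2.floodFill(im.copy(),m,p,0,(tol,)*3,(tol,)*3,cv2.FLOODFILL_FIXED_RANGE|cv2.FLOODFILL_MASK_ONLY|(255<<8))
    M=cv2.moments(m[1:-1,1:-1],True); return np.array([M['m10']/M['m00'],M['m01']/M['m00'],M['m00']])
def sq(c,h,z): return [(c[0]+a*h,c[1]+b*h,z) for a,b in((-1,-1),(1,-1),(1,1),(-1,1))]
def model(i,q,c):
    x,y,w,z=q; R=Rr.from_euler('z',w)
    pr=lambda pts: np.float32([proj(i,R.apply(p)+[x,y,z]) for p in pts])
    _,g=cv2.intersectConvexConvex(pr(sq(c,27,5)),pr(sq(c,28,40)))
    M=cv2.moments(g); return np.array([M['m10']/M['m00'],M['m01']/M['m00'],abs(M['m00'])])
C=dict(red=(-31,-62),green=(-31,0),yellow=(-31,62),grey=(31,-62))
def fit(obs,q0):
    def f(q):
        r=[]
        for i,o,n in obs:
            m=model(i,q,C[n]); r+=[m[0]-o[0],m[1]-o[1],(np.sqrt(m[2])-np.sqrt(o[2]))*.5]
        return r
    s=least_squares(f,q0,loss='soft_l1',diff_step=1e-4); return s.x,np.round(f(s.x),1)
if __name__=="__main__":
    i4,m4=pickle.load(open("w4.pkl","rb"));i5,m5=pickle.load(open("w5.pkl","rb"))
    S=[(i4,m4,dict(red=(252,92),green=(213,48))),(i5,m5,dict(yellow=(208,82),green=(248,122),red=(284,157),grey=(321,123)))]
    obs=[(i,seed(m,p),n) for i,m,d in S for n,p in d.items()]
    for o in obs: print(o[2],o[1].round(1))
    q,r=fit(obs,[598,170,.31,0]); print('pose',q.round(4),r.reshape(-1,3).tolist())
    for n in 'scene','side':
        i=camera_info(n);im=cv2.imread(f'pics/{n}0.png')[:,:,::-1].copy()
        print(n,[(c,proj(i,Rr.from_euler('z',q[2]).apply([*C[c],5])+[q[0],q[1],q[3]]).round(1).tolist(),model(i,q,C[c]).round(1).tolist()) for c in C])
    for c in C: print(c,(Rr.from_euler('z',q[2]).apply([*C[c],0])+[q[0],q[1],0]).round(1))
E
python3 fit.py; python3 -c "
from h import *
go(543,220,200,1.096)"
```

```text
red [ 251.6   92.6 1738. ]
green [ 211.7   51.1 1684. ]
yellow [ 208.    83.8 1681. ]
green [ 247.4  123.3 1670. ]
red [ 282.5  158.4 1495. ]
grey [ 318.1  122.7 1695. ]
pose [5.898701e+02 1.674247e+02 2.942000e-01 0.000000e+00] [[-0.0, -0.0, 1.9], [0.1, -0.0, 1.9], [0.1, 0.2, 1.5], [-0.3, -0.3, 1.8], [0.1, 0.2, 2.1], [0.0, -0.0, 1.7]]
scene [('red', [262.3, 298.8], [262.2, 295.1, 302.9]), ('green', [282.4, 317.7], [282.6, 314.3, 359.4]), ('yellow', [304.0, 338.0], [304.5, 334.8, 426.2]), ('grey', [240.4, 316.6], [239.9, 313.1, 356.2])]
side [('red', [220.2, 269.5], [219.8, 264.7, 134.9]), ('green', [217.6, 289.5], [217.1, 284.8, 177.9]), ('yellow', [214.7, 311.7], [214.1, 307.1, 233.1]), ('grey', [194.5, 270.1], [193.8, 265.3, 126.6])]
red [578.2  99.1   0. ]
green [560.2 158.4   0. ]
yellow [542.2 217.8   0. ]
grey [637.5 117.1   0. ]
at [560.1  75.3 237.9] yaw 1.0745 j6 0.57 t 5.15 -> tool shift [119.3 -83.6  37.8] turn -0.022
```

```bash
cat > fit2.py <<'E'
from fit import *
i4,m4=pickle.load(open("w4.pkl","rb"));i5,m5=pickle.load(open("w5.pkl","rb"))
W=[(i4,m4,dict(red=(252,92),green=(213,48))),(i5,m5,dict(yellow=(208,82),green=(248,122),red=(284,157),grey=(321,123)))]
ld=lambda n:cv2.imread(f'pics/{n}0.png')[:,:,::-1].copy()
F=[(camera_info('scene'),ld('scene'),dict(red=(262,297),green=(282,316),yellow=(304,336),grey=(238,313))),(camera_info('side'),ld('side'),dict(red=(219,265),green=(216,285),yellow=(214,308)))]
for nm,S in(('wrist',W),('fixed',F),('all',W+F)):
    obs=[(i,seed(m,p),n) for i,m,d in S for n,p in d.items()]
    for z in (0,4,None):
        import fit as ff
        if z is None: q,r=fit(obs,[592,167,.3,2.])
        else:
            q,r=None,None
            g=least_squares(lambda a:np.concatenate([(model(i,[*a,z],C[n])-o)[:2] for i,o,n in obs]),[592,167,.3],loss='soft_l1'); q=g.x;r=np.array(g.cost)
        print(nm,z,q.round(3),r.tolist() if nm!='all' else '')
E
python3 fit2.py
```

```text
wrist 0 [5.89942e+02 1.67366e+02 2.93000e-01] 0.16438629494673118
wrist 4 [5.90041e+02 1.66804e+02 2.90000e-01] 1.0876084852913177
wrist None [ 5.89780e+02  1.67739e+02  2.93000e-01 -3.09500e+00] [-0.1, 0.1, 1.8, 0.4, 0.3, 1.7, 0.5, 0.3, 1.4, -0.3, -0.4, 1.6, -0.2, -0.2, 1.9, -0.4, -0.1, 1.5]
fixed 0 [5.92001e+02 1.67008e+02 3.00000e-01] 3.6533139880255536
fixed 4 [5.92439e+02 1.67273e+02 2.97000e-01] 7.091421457527446
fixed None [ 5.92756e+02  1.68375e+02  3.10000e-01 -4.91000e-01] [-0.5, -0.4, 0.4, -0.2, -0.5, -0.1, -0.1, -1.3, 0.4, 0.5, -0.4, -0.1, -0.6, 0.7, 1.5, -0.1, 0.8, 1.1, -0.6, 0.9, 1.4]
all 0 [5.91041e+02 1.67184e+02 3.01000e-01] 
all 4 [5.90963e+02 1.67378e+02 3.00000e-01] 
all None [ 5.90512e+02  1.67575e+02  2.94000e-01 -1.81500e+00]
```

drive_tool(
  motion=[30,-21,5,-0.02,30,-21,5,0,30,-20,5,0,26,-19,5,0,0,0,0,0,0,0,0,0],
)

```text
clock: 5.65
eef_pos: [543.9, 209.9, 213.9]
eef_rot: [-3.132, 0.01, 1.082]
wrist_force: [-1.3, -0.0, -2.2]
finger_gap: 39.4
```

Run:
```python
from h import *
i=camera_info("wrist");s=read_state();im=camera("wrist")
b=[b for b in blobs(im,'yellow',1500)][0][1];print(b,[onz(i,(b[0]+b[2]/2-.5,b[1]+b[3]/2-.5),s['eef_pos'][2]+35)-s['eef_pos'][:2]])
go(543,217.4,110,1.083)
```

```text
[237, 227, 82, 76, 2921] [array([2.91428187, 4.19701413])]
at [543.9 209.7 213.8] yaw 1.0811 j6 0.79 t 5.7 -> tool shift [  7.4  -3.4 103.8] turn -0.002
```

drive_tool(
  motion=[7,-3,20,0,0,0,30,0,0,0,30,0,0,0,20,0,0,0,0,0],
)

```text
clock: 6.12
eef_pos: [547.1, 208.3, 112.2]
eef_rot: [-3.136, 0.007, 1.072]
wrist_force: [-1.5, 0.5, -2.7]
finger_gap: 39.6
```

Run:
```python
from h import *
go(543,217.4,56,1.083)
```

```text
at [547.1 208.3 112.2] yaw 1.0717 j6 0.8 t 6.12 -> tool shift [ 6.4 -7.6 56.2] turn -0.011
```

drive_tool(
  motion=[6,-7,0,0,0,0,0,0,0,0,0,0],
)

```text
clock: 6.37
eef_pos: [545.2, 214.6, 114.5]
eef_rot: [-3.137, 0.006, 1.067]
wrist_force: [0.1, 0.7, -2.5]
finger_gap: 39.6
```

Run:
```python
from h import *
go(543,217.4,56,1.083)
i=camera_info("wrist");im=camera("wrist");cv2.imwrite("pics/w6.png",im[:,:,::-1])
print(read_state()['eef_pos'],read_state()['eef_rot'])
```

```text
at [545.2 214.6 114.5] yaw 1.0674 j6 0.82 t 6.37 -> tool shift [ 1.7 -3.  58.5] turn -0.016
[545.30477162 214.85357316 114.84016766] [-3.13704438  0.00586003  1.06750179]
```

View pics/w6.png

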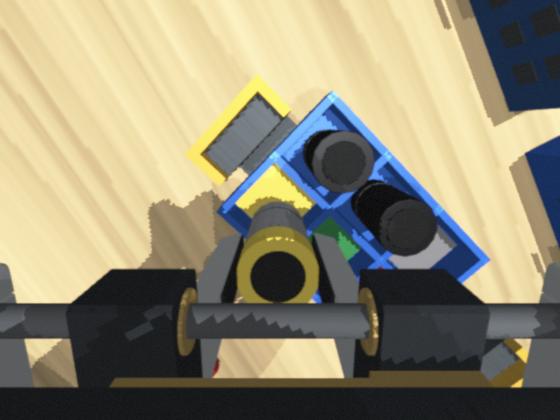

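w6 shows the socket at (277,272) above the yellow cell, whose liner shows around it at (270,190). The fingers lie across the cell's diagonal. Now I'll descend.

drive_tool(
  motion=[1.7,-3,8,-0.016,0,0,15,0,0,0,15,0,0,0,10,0,0,0,0,0],
)

```text
clock: 6.83
eef_pos: [545.1, 219.1, 68.7]
eef_rot: [3.14, -0.001, 1.088]
wrist_force: [0.0, -0.5, -3.5]
finger_gap: 39.9
```

Run:
```python
from h import *
go(543,217.4,54,1.083)
print(read_state()['wrist_force'])
```

```text
at [545.1 219.1  68.7] yaw 1.0881 j6 0.8 t 6.83 -> tool shift [-2.5 -1.1 14.7] turn 0.005
[ 0.04209674 -0.50640542 -3.49540593]
```

drive_tool(
  motion=[-2,-1,5,0,0,0,3,0,0,0,2,0,0,0,0,0],
)

```text
clock: 7.17
eef_pos: [543.7, 218.0, 59.3]
eef_rot: [3.139, -0.002, 1.089]
wrist_force: [0.5, 0.2, -2.6]
finger_gap: 39.2
```

drive_tool(
  motion=[0,0,2,0,0,0,2,0,0,0,0,0],
)

```text
clock: 7.42
eef_pos: [544.2, 218.2, 55.9]
eef_rot: [3.138, -0.003, 1.089]
wrist_force: [0.2, 0.4, -3.1]
finger_gap: 39.7
```

drive_tool(
  motion=[0,0,1.5,0,0,0,0,0],
)

```text
clock: 7.58
eef_pos: [544.8, 218.5, 56.2]
eef_rot: [3.137, -0.005, 1.089]
wrist_force: [-0.3, -0.7, -2.7]
finger_gap: 39.8
```

drive_tool(
  motion=[0,0,1.5,0,0,0,0,0],
)

```text
clock: 7.75
eef_pos: [545.5, 218.8, 55.9]
eef_rot: [3.135, -0.006, 1.089]
wrist_force: [-0.2, -0.3, -2.8]
finger_gap: 39.6
```

drive_tool(
  motion=[0,0,2,0,0,0,0,0],
)

```text
clock: 7.92
eef_pos: [546.2, 219.2, 56.1]
eef_rot: [3.134, -0.008, 1.089]
wrist_force: [0.3, 0.7, -3.5]
finger_gap: 39.7
```

drive_tool(
  motion=[0,0,2,0,0,0,0,0],
)

```text
clock: 8.08
eef_pos: [547.0, 219.6, 55.9]
eef_rot: [3.132, -0.01, 1.089]
wrist_force: [-0.6, -0.2, -3.7]
finger_gap: 39.4
```

drive_tool(
  motion=[-2,0,4,0],
)

```text
clock: 8.17
eef_pos: [547.6, 219.2, 54.6]
eef_rot: [3.13, -0.015, 1.089]
wrist_force: [-13.0, 9.6, 42.3]
finger_gap: 39.6
```

Run:
```python
from h import *
im=camera("wrist");cv2.imwrite("pics/w7.png",im[:,:,::-1])
s=read_state();print(s['wrist_force'],s['moment'],s['eef_pos'],s['joints'],s['effort'])
```

```text
[-4.21141538  5.30446239 22.93937734] [1.04601049 1.20201456 0.05846059] [547.41540221 219.21912825  54.4351621 ] [0.31786865 0.53765732 1.5604434  0.00236273 1.02453559 0.79828971] [ -4.09572065 -48.4503293  -24.53887045  -1.83990754  -1.20208114
   0.06886198]
```

View pics/w7.png

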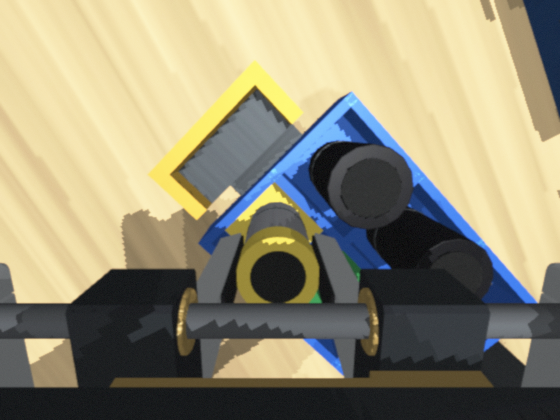

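w7 shows the socket well inside the yellow cell at (277,270), and the contact force confirms it is on the floor. I'll lift slightly, recentre by about 4 mm and settle again.

drive_tool(
  motion=[-2,-1.5,-4,0,-2,-1.5,0,0,0,0,0,0],
)

```text
clock: 8.47
eef_pos: [542.8, 217.2, 58.3]
eef_rot: [3.129, -0.016, 1.09]
wrist_force: [-0.2, -0.1, -3.3]
finger_gap: 39.8
```

Run:
```python
from h import *
go(543,217.4,56.5,1.083)
s=read_state();print(s['wrist_force'],s['eef_rot'])
```

```text
at [542.8 217.2  58.3] yaw 1.0895 j6 0.8 t 8.47 -> tool shift [0.2 0.1 1.8] turn 0.007
[-0.23382471 -0.06506509 -3.27119056] [ 3.12908782 -0.0160957   1.08953013]
```

drive_tool(
  motion=[0,0,2,0],
)

```text
clock: 8.55
eef_pos: [542.7, 217.1, 56.0]
eef_rot: [3.129, -0.016, 1.09]
wrist_force: [0.1, 0.1, -4.0]
finger_gap: 39.5
```

drive_tool(
  motion=[0,0,0,0,0,0,0,0,0,0,0,0],
  jaw=0.35,
)

```text
clock: 8.8
eef_pos: [542.5, 216.7, 54.6]
eef_rot: [3.13, -0.015, 1.089]
wrist_force: [0.0, -0.1, 0.3]
finger_gap: 56.3
```

drive_tool(
  motion=[0,0,-10,0,0,0,-25,0,0,0,-35,0,0,0,-40,0,0,0,-35,0,0,0,0,0],
)

```text
clock: 9.3
eef_pos: [539.0, 215.1, 207.3]
eef_rot: [3.132, -0.012, 1.089]
wrist_force: [-0.9, 0.5, 0.3]
finger_gap: 61.2
```

Run:
```python
from h import *
import pickle
i=camera_info("wrist");im=camera("wrist");pickle.dump((i,im),open("w8.pkl","wb"));cv2.imwrite("pics/w8.png",im[:,:,::-1])
print(read_state()['eef_rot'])
for b in blobs(im,'yellow',150): print(b,onz(i,(b[1][0]+b[1][2]/2-.5,b[1][1]+b[1][3]/2-.5),90).round(1))
go(638.5,-169,110,1.083)
```

```text
[ 3.13421869 -0.01004466  1.08901586]
([250.1, 128.6], [224, 98, 66, 66, 656]) [555.1 283.7]
([270.1, 186.1], [254, 180, 44, 16, 157]) [546.2 230. ]
([278.7, 213.0], [259, 192, 40, 31, 327]) [540.  212.2]
at [538.4 214.9 204.5] yaw 1.089 j6 0.8 t 9.35 -> tool shift [-294.7  265.9   93.5] turn 0.006
```

drive_tool(
  motion=[-33,30,0,0,-33,30,0,0,-33,30,0,0,-33,30,0,0,-33,30,0,0,-33,30,0,0,-33,30,0,0,-33,30,0,0],
  jaw=0.25,
)

```text
clock: 10.02
eef_pos: [622.2, -108.3, 200.9]
eef_rot: [3.138, -0.01, 1.101]
wrist_force: [0.5, 0.1, 0.5]
finger_gap: 70.5
```

Run:
```python
from h import *
go(638.5,-169,130,1.083)
```

```text
at [ 622.2 -108.3  200.9] yaw 1.1011 j6 0.23 t 10.02 -> tool shift [-47.5  41.7  70.5] turn 0.018
```

View pics/w8.png

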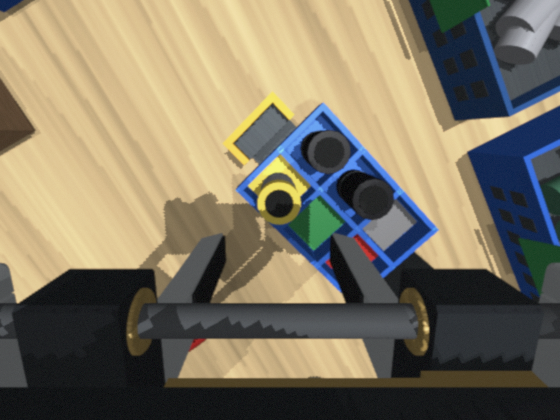

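w8 shows the yellow socket standing in the yellow cell, ring at (279,201). Next is green.

drive_tool(
  motion=[-24,21,0,0.018,-23,21,0,0,0,0,0,0,0,0,0,0],
)

```text
clock: 10.35
eef_pos: [637.0, -180.7, 195.9]
eef_rot: [-3.14, -0.009, 1.074]
wrist_force: [0.1, 0.2, -0.2]
finger_gap: 70.7
```

Run:
```python
from h import *
import pickle
i,im=pickle.load(open("w8.pkl","rb"));print('yellow placed',onz(i,(279,201.5),90))
i=camera_info("wrist");im=camera("wrist")
for c in ('red','green'): print(c,[(b,onz(i,(b[1][0]+b[1][2]/2-.5,b[1][1]+b[1][3]/2-.5),85).round(1)) for b in blobs(im,c,150)])
go(638.5,-169,60,1.083)
```

```text
yellow placed [542.92317074 216.65351162]
red [(([115.4, 256.6], [88, 245, 50, 25, 650]), array([ 473.7, -149.6]))]
green [(([272.3, 190.8], [251, 170, 43, 44, 847]), array([ 639.1, -166.5]))]
at [ 636.8 -180.6  195.8] yaw 1.0745 j6 0.16 t 10.4 -> tool shift [  9.9  -3.8 135.9] turn -0.009
```

drive_tool(
  motion=[10,-4,15,-0.009,0,0,30,0,0,0,25,0,0,0,10,0,0,0,0,0],
)

```text
clock: 10.82
eef_pos: [638.1, -163.4, 114.1]
eef_rot: [-3.141, -0.009, 1.089]
wrist_force: [0.3, -0.3, -0.3]
finger_gap: 70.4
```

Run:
```python
from h import *
go(638.8,-168,47,1.083)
```

```text
at [ 638.1 -163.4  114.1] yaw 1.0888 j6 0.17 t 10.82 -> tool shift [-4.4  2.8 67.1] turn 0.006
```

drive_tool(
  motion=[-4,2.5,5,0,0,0,20,0,0,0,20,0,0,0,15,0,0,0,4,0,0,0,0,0],
)

```text
clock: 11.32
eef_pos: [642.2, -167.4, 55.2]
eef_rot: [3.133, -0.011, 1.092]
wrist_force: [-0.0, -0.2, 0.8]
finger_gap: 70.6
```

Run:
```python
from h import *
go(638.8,-168,47,1.083)
```

```text
at [ 642.2 -167.4   55.2] yaw 1.092 j6 0.16 t 11.32 -> tool shift [-2.2 -2.8  8.1] turn 0.009
```

drive_tool(
  motion=[-2,-2.5,4,0,0,0,4,0,0,0,0,0],
)

```text
clock: 11.57
eef_pos: [640.3, -168.6, 50.2]
eef_rot: [3.128, -0.011, 1.092]
wrist_force: [-0.5, 0.2, -0.5]
finger_gap: 70.3
```

drive_tool(
  motion=[0,0,0,0,0,0,0,0,0,0,0,0,0,0,0,0,0,0,0,0],
  jaw=1,
)

```text
clock: 11.98
eef_pos: [641.1, -168.9, 52.6]
eef_rot: [3.125, -0.012, 1.092]
wrist_force: [-0.3, -0.2, -0.6]
finger_gap: 40.5
```

drive_tool(
  motion=[0,0,-10,0,0,0,-25,0,0,0,-35,0,0,0,-35,0,0,0,-35,0,0,0,-15,0,0,0,0,0],
)

```text
clock: 12.57
eef_pos: [635.8, -168.7, 214.2]
eef_rot: [3.133, -0.01, 1.092]
wrist_force: [0.2, -0.1, -2.8]
finger_gap: 39.6
```

Run:
```python
from h import *
go(561.2,158.1,200,1.083)
```

```text
at [ 635.8 -168.7  214.2] yaw 1.0922 j6 0.16 t 12.57 -> tool shift [ 255.6 -216.8   15. ] turn 0.009
```

drive_tool(
  motion=[34,-29,0,0,34,-29,0,0,34,-29,0,0,34,-29,0,0,34,-29,0,0,34,-29,0,0,34,-29,0,0,8,-6,0,0],
)

```text
clock: 13.23
eef_pos: [563.3, 129.9, 207.7]
eef_rot: [3.14, -0.006, 1.084]
wrist_force: [0.2, -0.7, -3.1]
finger_gap: 39.6
```

Run:
```python
from h import *
go(561.2,158.1,115,1.083)
```

```text
at [563.3 129.9 207.7] yaw 1.0843 j6 0.65 t 13.23 -> tool shift [ 23.4 -15.2  92.8] turn 0.001
```

drive_tool(
  motion=[23,-15,5,0,0,0,25,0,0,0,30,0,0,0,20,0,0,0,0,0,0,0,0,0],
)

```text
clock: 13.73
eef_pos: [557.1, 163.3, 120.6]
eef_rot: [-3.139, -0.002, 1.091]
wrist_force: [-0.8, -0.0, -1.8]
finger_gap: 39.5
```

Run:
```python
from h import *
go(561.2,158.1,62,1.083)
```

```text
at [557.1 163.3 120.6] yaw 1.0913 j6 0.7 t 13.73 -> tool shift [-2.8  6.2 58.6] turn 0.008
```

drive_tool(
  motion=[-2.5,6,0,0,0,0,8,0,0,0,15,0,0,0,15,0,0,0,12,0,0,0,0,0],
)

```text
clock: 14.23
eef_pos: [564.9, 156.5, 73.0]
eef_rot: [3.138, -0.007, 1.089]
wrist_force: [-0.0, 0.1, -3.1]
finger_gap: 39.5
```

Run:
```python
from h import *
go(561.2,158.1,58,1.083)
```

```text
at [564.9 156.5  73. ] yaw 1.0888 j6 0.69 t 14.23 -> tool shift [-0.4 -4.  15. ] turn 0.006
```

drive_tool(
  motion=[0,-4,4,0,0,0,4,0,0,0,4,0,0,0,0,0],
)

```text
clock: 14.57
eef_pos: [562.1, 158.5, 61.9]
eef_rot: [3.136, -0.009, 1.088]
wrist_force: [-0.5, 0.1, -3.7]
finger_gap: 39.7
```

drive_tool(
  motion=[0,0,3,0],
)

```text
clock: 14.65
eef_pos: [562.6, 158.7, 59.6]
eef_rot: [3.135, -0.01, 1.088]
wrist_force: [-0.1, -0.1, -1.5]
finger_gap: 39.8
```

drive_tool(
  motion=[0,0,3,0],
)

```text
clock: 14.73
eef_pos: [562.8, 158.7, 56.7]
eef_rot: [3.134, -0.01, 1.088]
wrist_force: [-5.6, -4.4, 26.9]
finger_gap: 39.7
```

drive_tool(
  motion=[0,0,-0.5,0],
)

```text
clock: 14.82
eef_pos: [562.9, 158.8, 57.2]
eef_rot: [3.134, -0.011, 1.088]
wrist_force: [0.1, 0.0, -3.8]
finger_gap: 39.7
```

drive_tool(
  motion=[0,0,0,0,0,0,0,0,0,0,0,0],
  jaw=0.35,
)

```text
clock: 15.07
eef_pos: [563.7, 158.9, 58.1]
eef_rot: [3.132, -0.012, 1.089]
wrist_force: [-0.2, -0.2, 0.7]
finger_gap: 56.3
```

drive_tool(
  motion=[0,0,-10,0,0,0,-25,0,0,0,-35,0,0,0,-40,0,0,0,-35,0,0,0,0,0],
)

```text
clock: 15.57
eef_pos: [560.6, 157.7, 211.9]
eef_rot: [3.134, -0.011, 1.088]
wrist_force: [-0.3, 0.6, 1.1]
finger_gap: 60.8
```

Run:
```python
from h import *
import pickle
i=camera_info("wrist");im=camera("wrist");pickle.dump((i,im),open("w9.pkl","wb"));cv2.imwrite("pics/w9.png",im[:,:,::-1])
print(blobs(im,'green',100))
go(465.5,-160,200,1.083)
```

```text
[([277.1, 190.5], [248, 158, 59, 65, 1474]), ([514.0, 233.0], [479, 199, 69, 72, 2894])]
at [560.1 157.6 209.1] yaw 1.0885 j6 0.69 t 15.62 -> tool shift [-325.3   63.5    6.5] turn 0.005
```

drive_tool(
  motion=[-40,8,0,0,-40,8,0,0,-40,8,0,0,-40,8,0,0,-40,8,0,0,-40,8,0,0,-40,8,0,0,-20,3,0,0],
  jaw=0.25,
)

```text
clock: 16.28
eef_pos: [468.4, -140.1, 203.5]
eef_rot: [3.139, -0.009, 1.097]
wrist_force: [0.5, 1.0, 1.1]
finger_gap: 70.5
```

Run:
```python
from h import *
i=camera_info("wrist");im=camera("wrist")
for c in ('red',): print(c,[(b,onz(i,(b[1][0]+b[1][2]/2-.5,b[1][1]+b[1][3]/2-.5),85).round(1)) for b in blobs(im,c,150)])
go(465.5,-160,180,1.083)
```

```text
red [(([83.7, 36.3], [44, 0, 80, 75, 2588]), array([389.,  63.])), (([281.1, 220.9], [261, 200, 42, 45, 819]), array([ 464.3, -157.7]))]
at [ 467.8 -141.7  203.3] yaw 1.0959 j6 0.1 t 16.33 -> tool shift [-17.5   6.2  23.2] turn 0.013
```

drive_tool(
  motion=[-17,6,10,0.012,0,0,30,0,0,0,30,0,0,0,15,0,0,0,0,0,0,0,0,0],
)

```text
clock: 16.83
eef_pos: [463.3, -162.4, 113.9]
eef_rot: [3.141, -0.008, 1.077]
wrist_force: [-0.8, 0.2, 0.9]
finger_gap: 70.3
```

Run:
```python
from h import *
go(465,-159,48,1.083)
```

```text
at [ 463.3 -162.4  113.9] yaw 1.0773 j6 0.07 t 16.83 -> tool shift [ 3.2 -0.2 65.9] turn -0.006
```

drive_tool(
  motion=[3,0,8,0,0,0,20,0,0,0,20,0,0,0,12,0,0,0,4,0,0,0,0,0],
)

```text
clock: 17.33
eef_pos: [468.5, -158.6, 51.6]
eef_rot: [3.132, -0.009, 1.079]
wrist_force: [-0.6, -0.2, 0.4]
finger_gap: 70.9
```

Run:
```python
from h import *
go(465,-159,48,1.083)
```

```text
at [ 468.5 -158.6   51.6] yaw 1.0788 j6 0.08 t 17.33 -> tool shift [-2.1 -2.9  3.5] turn -0.004
```

drive_tool(
  motion=[-2,-3,3,0,0,0,0,0],
)

```text
clock: 17.5
eef_pos: [465.5, -158.9, 49.7]
eef_rot: [3.13, -0.009, 1.079]
wrist_force: [-0.8, 0.3, 0.5]
finger_gap: 70.6
```

drive_tool(
  motion=[0,0,0,0,0,0,0,0,0,0,0,0,0,0,0,0,0,0,0,0],
  jaw=1,
)

```text
clock: 17.92
eef_pos: [466.6, -159.4, 52.4]
eef_rot: [3.126, -0.01, 1.079]
wrist_force: [-0.6, 0.8, -1.9]
finger_gap: 40.6
```

drive_tool(
  motion=[0,0,-10,0,0,0,-25,0,0,0,-35,0,0,0,-35,0,0,0,-35,0,0,0,-15,0,0,0,0,0],
)

```text
clock: 18.5
eef_pos: [461.3, -158.7, 215.9]
eef_rot: [3.132, -0.009, 1.079]
wrist_force: [0.7, 0.7, -3.1]
finger_gap: 39.3
```

Run:
```python
from h import *
go(579.3,98.9,200,1.083)
```

```text
at [ 461.3 -158.7  215.9] yaw 1.0791 j6 0.08 t 18.5 -> tool shift [282.6 -17.8  18.3] turn -0.004
```

drive_tool(
  motion=[38,-2,0,0,38,-2,0,0,38,-2,0,0,38,-2,0,0,38,-2,0,0,38,-2,0,0,35,-2,0,0,0,0,0,0],
)

```text
clock: 19.17
eef_pos: [574.9, 88.7, 212.1]
eef_rot: [3.137, -0.005, 1.072]
wrist_force: [-0.2, -0.4, -2.6]
finger_gap: 39.3
```

Run:
```python
from h import *
go(579.3,98.9,115,1.083)
```

```text
at [574.9  88.7 212.1] yaw 1.0717 j6 0.59 t 19.17 -> tool shift [10.6 -1.4 97.1] turn -0.011
```

drive_tool(
  motion=[11,-1,10,-0.01,0,0,30,0,0,0,30,0,0,0,20,0,0,0,0,0,0,0,0,0],
)

```text
clock: 19.67
eef_pos: [577.2, 101.9, 112.4]
eef_rot: [-3.139, -0.0, 1.087]
wrist_force: [-0.1, -0.0, -2.2]
finger_gap: 39.5
```

Run:
```python
from h import *
go(579.3,98.9,62,1.083)
```

```text
at [577.2 101.9 112.4] yaw 1.0871 j6 0.59 t 19.67 -> tool shift [-1.6  3.4 50.4] turn 0.004
```

drive_tool(
  motion=[-1.5,3,0,0,0,0,8,0,0,0,15,0,0,0,10,0,0,0,5,0,0,0,0,0],
)

```text
clock: 20.17
eef_pos: [581.5, 98.0, 77.0]
eef_rot: [3.138, -0.004, 1.086]
wrist_force: [0.3, -0.0, -3.0]
finger_gap: 39.5
```

Run:
```python
from h import *
go(579.3,98.9,58,1.083)
```

```text
at [581.5  98.   77. ] yaw 1.0858 j6 0.59 t 20.17 -> tool shift [-0.3 -2.4 19. ] turn 0.003
```

drive_tool(
  motion=[0,-2.5,5,0,0,0,5,0,0,0,5,0,0,0,0,0],
)

```text
clock: 20.5
eef_pos: [579.9, 99.4, 62.2]
eef_rot: [3.136, -0.005, 1.086]
wrist_force: [0.2, 0.5, -2.9]
finger_gap: 39.5
```

drive_tool(
  motion=[0,0,3,0],
)

```text
clock: 20.58
eef_pos: [580.2, 99.4, 59.5]
eef_rot: [3.135, -0.006, 1.086]
wrist_force: [0.2, -0.3, -2.6]
finger_gap: 39.4
```

drive_tool(
  motion=[0,0,3,0],
)

```text
clock: 20.67
eef_pos: [580.3, 99.5, 56.5]
eef_rot: [3.135, -0.006, 1.086]
wrist_force: [-10.9, -1.8, 35.5]
finger_gap: 39.7
```

drive_tool(
  motion=[0,0,-0.5,0],
)

```text
clock: 20.75
eef_pos: [580.4, 99.5, 56.9]
eef_rot: [3.135, -0.006, 1.086]
wrist_force: [0.3, -0.7, -3.1]
finger_gap: 39.7
```

drive_tool(
  motion=[0,0,0,0,0,0,0,0,0,0,0,0],
  jaw=0.35,
)

```text
clock: 21.0
eef_pos: [581.1, 99.6, 57.6]
eef_rot: [3.133, -0.007, 1.086]
wrist_force: [-0.1, -0.5, -0.6]
finger_gap: 55.9
```

drive_tool(
  motion=[0,0,-10,0,0,0,-25,0,0,0,-35,0,0,0,-40,0,0,0,-35,0,-25,10,-10,0,0,0,0,0],
)

```text
clock: 21.58
eef_pos: [575.6, 72.1, 223.8]
eef_rot: [3.133, -0.007, 1.088]
wrist_force: [0.0, -0.7, -0.6]
finger_gap: 61.2
```

Run:
```python
from h import *
import pickle
i=camera_info("wrist");im=camera("wrist");pickle.dump((i,im),open("w10.pkl","wb"));cv2.imwrite("pics/w10.png",im[:,:,::-1])
go(494,-415,200,1.2)
```

```text
at [575.8  73.7 223.4] yaw 1.0878 j6 0.55 t 21.63 -> tool shift [-471.   154.4   21.3] turn -0.112
```

View pics/w10.png

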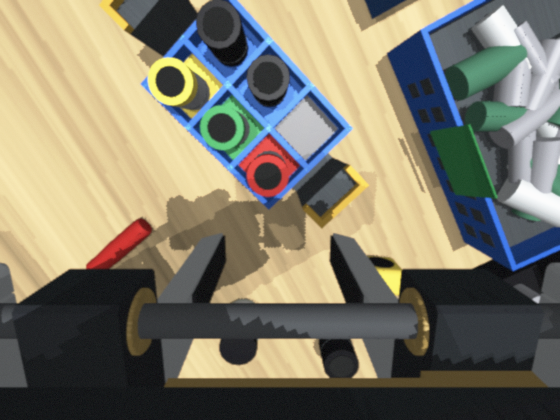

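w10 shows all three sockets upright in their own cells: yellow ring (174,84), green (225,126), red (268,173). Next is the bar.

drive_tool(
  motion=[-40,13,0,0,-40,13,0,0,-40,13,0,0,-40,13,0,0,-40,13,0,0,-40,13,0,0,-40,13,0,0,-40,13,0,0],
  jaw=0.3,
)

```text
clock: 22.3
eef_pos: [519.3, -251.9, 220.2]
eef_rot: [3.136, -0.01, 1.1]
wrist_force: [0.6, 0.8, 0.2]
finger_gap: 65.7
```

Run:
```python
from h import *
import pickle
i,im=pickle.load(open("w10.pkl","rb"))
for n,p,t in(('yellow',(173,84),(543,217.4)),('green',(225,126.5),(561.2,158.1)),('red',(268,173.5),(579.3,98.9))): print(n,onz(i,p,90).round(1),t)
i,im=pickle.load(open("w1.pkl","rb"))
c=[onz(i,(x/1.45+60,y/1.45),6) for x,y in((313,146),(287,180),(508,328),(529,298))];c=np.array(c);print(c.round(1),c.mean(0));d=(c[0]+c[1]-c[2]-c[3])/2;print(np.linalg.norm(d),np.arctan2(d[1],d[0]))
go(494,-415,200,1.2)
```

```text
yellow [542.9 212.2] (543, 217.4)
green [566.2 157.5] (561.2, 158.1)
red [581.2  99.5] (579.3, 98.9)
[[ 535.3 -306.4]
 [ 500.8 -296. ]
 [ 453.9 -535.6]
 [ 486.7 -540. ]] [ 494.17344627 -419.49591272]
241.39448312550735 1.371703213673734
at [ 519.3 -251.9  220.2] yaw 1.0997 j6 -0.05 t 22.3 -> tool shift [-157.    51.4   19. ] turn -0.1
```

drive_tool(
  motion=[-38,12,0,-0.09,-40,8,0,-0.09,-40,5,0,-0.09,-40,5,0,0,-30,5,0,0,0,0,0,0,0,0,0,0],
)

```text
clock: 22.88
eef_pos: [489.8, -453.8, 213.4]
eef_rot: [3.14, -0.012, 1.377]
wrist_force: [-0.1, 0.3, -0.5]
finger_gap: 65.6
```

```bash
cat > bar.py <<'E'
from h import *
import pickle,sys
i=camera_info("wrist");im=camera("wrist");cv2.imwrite(f"pics/{sys.argv[1]}.png",im[:,:,::-1]);pickle.dump((i,im),open(sys.argv[1]+".pkl","wb"))
for b in blobs(im,'orange',100): print(b,onz(i,b[0],30),onz(i,(b[1][0]+b[1][2]/2-.5,b[1][1]+b[1][3]/2-.5),34).round(1))
hsv=cv2.cvtColor(im,cv2.COLOR_RGB2HSV)
m=cv2.inRange(hsv,np.array([0,0,120]),np.array([180,45,255]))|cv2.inRange(hsv,*[np.array(v) for v in RNG['orange']])
m=cv2.morphologyEx(m,cv2.MORPH_CLOSE,np.ones((5,5)))
cs=[c for c in cv2.findContours(m,cv2.RETR_EXTERNAL,cv2.CHAIN_APPROX_NONE)[0] if cv2.contourArea(c)>1500]
for c in cs:
    p=np.float32([onz(i,q[0],6) for q in c]); (cx,cy),(w,h),a=cv2.minAreaRect(p); bx=cv2.boxPoints(cv2.minAreaRect(p));e=max([bx[1]-bx[0],bx[2]-bx[1]],key=np.linalg.norm)
    print('bar',round(cx,1),round(cy,1),round(w,1),round(h,1),np.arctan2(e[1],e[0])%np.pi)
go(494,-418.5,120,1.372)
E
python3 bar.py w11
```

```text
([270.3, 160.1], [265, 139, 17, 43, 417]) [ 489.48853578 -416.58324302] [ 492.6 -416.7]
bar 513.6 -699.8 63.4 138.5 2.9469209
bar 494.2 -417.4 244.0 36.9 1.3772652
at [ 489.7 -453.4  213.3] yaw 1.3772 j6 -0.61 t 22.93 -> tool shift [34.  -2.6 93.7] turn 0.005
```

View pics/w11.png

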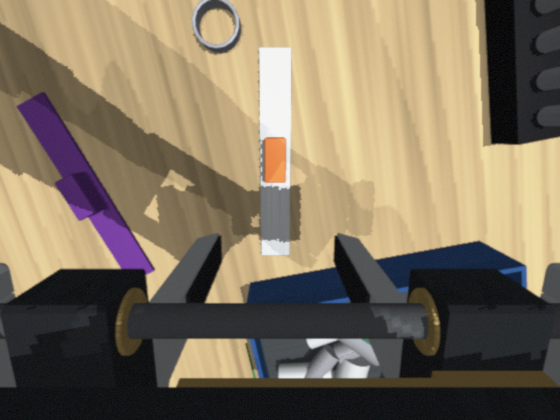

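w11 shows the aluminium bar along the tool x axis with its orange block at (275,160), measured 244 x 37 mm. The purple look-alike lies at (85,185). I'll descend on the block.

drive_tool(
  motion=[17,-1,10,0,17,-1,30,0,0,0,35,0,0,0,20,0,0,0,10,0,0,0,0,0],
  jaw=0.4,
)

```text
clock: 23.43
eef_pos: [497.9, -409.4, 106.7]
eef_rot: [3.138, -0.011, 1.383]
wrist_force: [-0.1, 0.4, -0.8]
finger_gap: 56.5
```

Run:
```python
from h import *
go(494.2,-417.4,10,1.377)
```

```text
at [ 497.9 -409.4  106.7] yaw 1.3831 j6 -0.57 t 23.43 -> tool shift [-9.7 -2.5 96.6] turn 0.006
```

drive_tool(
  motion=[-9,-2,15,0,0,0,25,0,0,0,20,0,0,0,10,0,0,0,0,0],
)

```text
clock: 23.85
eef_pos: [498.6, -416.5, 41.5]
eef_rot: [3.131, -0.007, 1.387]
wrist_force: [1.1, -0.3, -0.5]
finger_gap: 56.6
```

Run:
```python
from h import *
go(494.2,-417.4,10,1.377)
```

```text
at [ 498.6 -416.5   41.5] yaw 1.3865 j6 -0.58 t 23.85 -> tool shift [-1.9 -4.5 31.4] turn 0.01
```

drive_tool(
  motion=[-2,-4.5,8,0.009,0,0,10,0,0,0,6,0,0,0,3,0,0,0,0,0],
)

```text
clock: 24.27
eef_pos: [495.6, -418.6, 17.0]
eef_rot: [3.126, -0.004, 1.377]
wrist_force: [-0.3, -0.3, -0.0]
finger_gap: 56.4
```

Run:
```python
from h import *
go(494.2,-417.4,10,1.377)
```

```text
at [ 495.6 -418.6   17. ] yaw 1.377 j6 -0.58 t 24.27 -> tool shift [ 0.9 -1.7  7. ] turn 0.0
```

drive_tool(
  motion=[1,-1.5,4,0,0,0,2,0],
)

```text
clock: 24.43
eef_pos: [494.7, -417.6, 11.5]
eef_rot: [3.124, -0.003, 1.377]
wrist_force: [0.3, 0.1, -0.2]
finger_gap: 56.4
```

drive_tool(
  motion=[0,0,0.5,0,0,0,0.5,0,0,0,0,0,0,0,0,0,0,0,0,0,0,0,0,0],
  jaw=1,
  grip_force=40,
)

```text
clock: 24.93
eef_pos: [494.8, -417.7, 10.8]
eef_rot: [3.124, -0.003, 1.377]
wrist_force: [0.6, 0.6, -1.4]
finger_gap: 23.6
```

drive_tool(
  motion=[0,0,-8,0,0,0,-20,0,0,0,-30,0,0,0,-35,0,0,0,-35,0,0,0,-35,0,0,0,-35,0,0,0,0,0],
)

```text
clock: 25.6
eef_pos: [489.5, -415.9, 217.8]
eef_rot: [3.13, -0.007, 1.377]
wrist_force: [-0.6, 0.0, -2.0]
finger_gap: 23.6
```

Run:
```python
from h import *
print(read_state()['eef_rot'])
go(590.8,167.2,220,1.868)
```

```text
[ 3.13021157 -0.0067564   1.3770498 ]
at [ 489.5 -415.9  217.8] yaw 1.377 j6 -0.57 t 25.6 -> tool shift [591.7 -12.9   1.6] turn -0.491
```

drive_tool(
  motion=[38,0,0,0,38,0,0,0,38,0,0,0,38,0,0,0,38,0,0,0,38,0,0,0,38,0,0,0,38,0,0,0],
)

```text
clock: 26.27
eef_pos: [547.0, -112.0, 222.1]
eef_rot: [3.126, -0.004, 1.366]
wrist_force: [0.8, -0.0, -1.9]
finger_gap: 23.9
```

drive_tool(
  motion=[35,0,0,-0.08,35,0,0,-0.08,35,0,0,-0.08,35,5,0,-0.08,30,5,0,-0.08,20,5,0,-0.08,0,0,0,0],
)

```text
clock: 26.85
eef_pos: [563.3, 94.8, 222.7]
eef_rot: [3.127, 0.003, 1.876]
wrist_force: [-0.8, 0.3, -2.3]
finger_gap: 23.4
```

Run:
```python
from h import *
import pickle
i=camera_info("wrist");im=camera("wrist");pickle.dump((i,im),open("w12.pkl","wb"));cv2.imwrite("pics/w12.png",im[:,:,::-1])
print(read_state()['eef_rot'])
go(590.8,167.2,150,1.868)
```

```text
[3.12688807e+00 2.91137502e-03 1.87117480e+00]
at [563.4  93.4 222.8] yaw 1.8712 j6 -0.2 t 26.9 -> tool shift [62.6 47.  73.3] turn 0.003
```

View pics/w12.png

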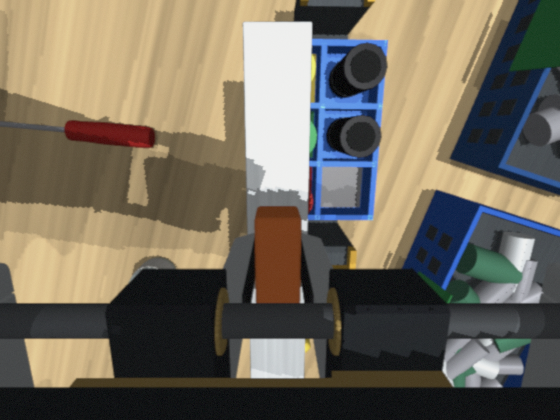

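w12 shows the bar gripped straight at (278,250) and still clear of the crate cells. I'll refine the bracket positions from their yellow lips in the earlier wrist views.

```bash
cat > br.py <<'E'
from h import *
import pickle
def lip(i,im,win,z=107):
    x0,y0,x1,y1=win; hsv=cv2.cvtColor(im,cv2.COLOR_RGB2HSV)
    m=cv2.inRange(hsv,np.array([15,110,90]),np.array([35,255,255])); k=np.zeros_like(m);k[y0:y1,x0:x1]=m[y0:y1,x0:x1]
    n,l,s,_=cv2.connectedComponentsWithStats(k); k=(l==1+np.argmax(s[1:,4])).astype(np.uint8)
    ys,xs=np.nonzero(k); p=np.float32([onz(i,(x,y),z) for x,y in zip(xs,ys)])
    r=cv2.minAreaRect(p); b=cv2.boxPoints(r); e=max([b[1]-b[0],b[2]-b[1]],key=np.linalg.norm)
    a=np.arctan2(e[1],e[0])%np.pi
    return np.round(r[0],1),np.round(r[1],1),round(a,3),len(xs),s[1+np.argmax(s[1:,4])].tolist()
R=Rr.from_euler('z',.297)
print('expect far',R.apply([0,121,0])[:2]+[590.8,167.2],'near',R.apply([0,-121,0])[:2]+[590.8,167.2])
for w,win,side in[('w8',(215,85,300,166),'far'),('w9',(180,40,330,170),'far'),('w4',(270,60,360,145),'near'),('w5',(310,140,400,225),'near'),('w10',(295,145,380,240),'near')]:
    try:
        i,im=pickle.load(open(w+".pkl","rb")); print(w,side,*lip(i,im,win))
    except Exception as e: print(w,e)
E
python3 br.py
```

```text
expect far [555.38900253 282.90246868] near [626.21099747  51.49753132]
w8 far [557.2 283.9] [61.  26.7] 0.291 1050 [223, 92, 72, 73, 1050]
w9 far [551.2 216.6] [49.  39.6] 0.294 1418 [208, 119, 63, 51, 1418]
w4 near [627.6  52. ] [61.4 26.5] 0.292 887 [282, 68, 67, 69, 887]
w5 near [627.6  52.8] [60.9 28.9] 0.306 885 [319, 156, 64, 62, 885]
w10 near [627.8  52.9] [60.6 28.5] 0.289 921 [302, 165, 67, 63, 921]
```

drive_tool(
  motion=[32,24,0,0.004,31,24,0,0,0,0,0,0,0,0,15,0,0,0,25,0,0,0,20,0,0,0,0,0],
)

```text
clock: 27.48
eef_pos: [593.3, 164.0, 162.0]
eef_rot: [3.126, 0.004, 1.851]
wrist_force: [-0.8, -0.1, -3.0]
finger_gap: 23.4
```

Run:
```python
from h import *
print(read_state()['eef_rot'])
go(592.2,168.3,125,1.866)
```

```text
[3.12586905 0.00434229 1.85089075]
at [593.3 164.  162. ] yaw 1.8509 j6 -0.07 t 27.48 -> tool shift [ 4.6 -0.5 37. ] turn -0.015
```

drive_tool(
  motion=[4.5,-0.5,10,-0.015,0,0,12,0,0,0,8,0,0,0,0,0],
)

```text
clock: 27.82
eef_pos: [592.8, 166.0, 131.6]
eef_rot: [3.124, 0.005, 1.862]
wrist_force: [0.3, -0.3, -3.0]
finger_gap: 23.4
```

Run:
```python
from h import *
print(read_state()['eef_rot'])
import pickle
i=camera_info("wrist");im=camera("wrist");pickle.dump((i,im),open("w13.pkl","wb"));cv2.imwrite("pics/w13.png",im[:,:,::-1])
go(592.2,168.3,125,1.866)
```

```text
[3.12444073 0.00503702 1.86239954]
at [593.  166.  132.5] yaw 1.8624 j6 -0.08 t 27.87 -> tool shift [ 2.4 -0.3  7.5] turn -0.004
```

View pics/w13.png

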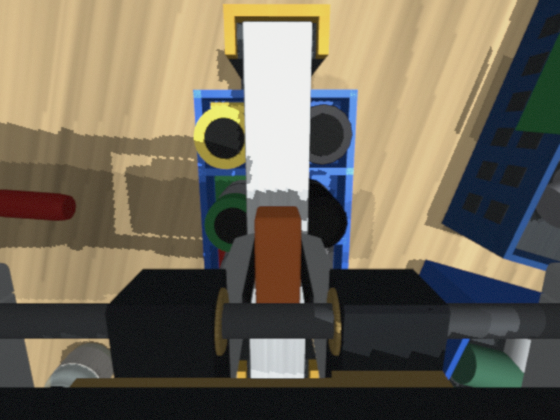

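w13 shows the bar end (244–312) centred between the far lips (237–320), and the near lips (241, 313) are symmetric too. Lowering.

drive_tool(
  motion=[2,0,6,-0.004,0,0,6,0,0,0,4,0,0,0,0,0],
)

```text
clock: 28.2
eef_pos: [593.6, 168.3, 117.0]
eef_rot: [3.12, 0.005, 1.867]
wrist_force: [-0.8, -0.2, -2.1]
finger_gap: 24.1
```

Run:
```python
from h import *
print(read_state()['eef_rot'])
go(592.2,168.3,106,1.866)
```

```text
[3.12037645 0.00539383 1.86651259]
at [593.6 168.3 117. ] yaw 1.8665 j6 -0.08 t 28.2 -> tool shift [ 0.5 -1.6 10.9] turn 0.001
```

drive_tool(
  motion=[0,-1,4,0,0,0,3,0],
)

```text
clock: 28.37
eef_pos: [593.1, 168.1, 110.1]
eef_rot: [3.119, 0.006, 1.867]
wrist_force: [-0.2, 0.3, -1.9]
finger_gap: 23.9
```

drive_tool(
  motion=[0,0,2,0],
)

```text
clock: 28.45
eef_pos: [593.1, 168.1, 107.8]
eef_rot: [3.119, 0.006, 1.867]
wrist_force: [-0.5, 0.4, -2.5]
finger_gap: 23.4
```

drive_tool(
  motion=[0,0,2,0],
)

```text
clock: 28.53
eef_pos: [593.2, 168.1, 105.7]
eef_rot: [3.119, 0.006, 1.867]
wrist_force: [0.6, -0.3, 22.2]
finger_gap: 23.7
```

drive_tool(
  motion=[0,0,1.5,0],
)

```text
clock: 28.62
eef_pos: [593.4, 168.1, 105.6]
eef_rot: [3.119, 0.006, 1.866]
wrist_force: [-13.0, -3.4, 26.5]
finger_gap: 23.6
```

drive_tool(
  motion=[0,0,0,0,0,0,0,0,0,0,0,0],
  jaw=0.45,
)

```text
clock: 28.87
eef_pos: [594.1, 168.3, 107.1]
eef_rot: [3.116, 0.006, 1.866]
wrist_force: [0.5, 0.3, -0.4]
finger_gap: 40.4
```

drive_tool(
  motion=[0,0,-8,0,0,0,-20,0,0,0,-35,0,0,0,-40,0,-20,0,-40,0,-40,0,-20,0,-20,0,0,0,0,0,0,0],
)

```text
clock: 29.53
eef_pos: [611.6, 93.3, 277.3]
eef_rot: [3.116, 0.007, 1.87]
wrist_force: [-0.3, -0.4, 0.1]
finger_gap: 52.0
```

```bash
python3 bar.py w14
python3 - <<'E'
from h import *
a=camera("side")[140:360,130:350,::-1];b=camera("scene")[230:400,190:360,::-1]
cv2.imwrite("pics/s2.png",np.hstack([cv2.resize(a,(400,400),interpolation=3),cv2.resize(b,(400,400),interpolation=3)]))
print(read_state()['clock'])
E
```

```text
bar 903.0 84.7 116.1 98.8 0.23021038
bar 883.9 320.6 136.8 185.4 1.6637303
bar 616.6 171.0 93.8 297.7 1.8879137
at [611.4  94.5 277.4] yaw 1.8702 j6 -0.2 t 29.58 -> tool shift [-454.4 -267.6  153.7] turn 0.498
29.6833
```

View pics/w14.png

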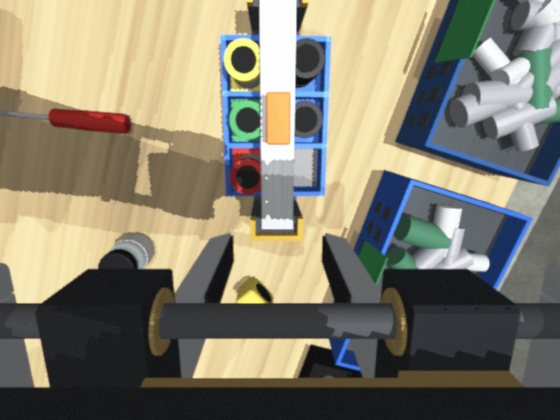

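View pics/s2.png

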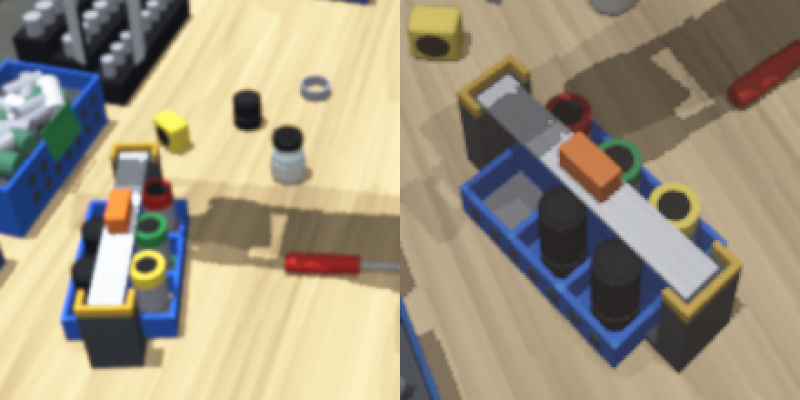

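w14 and the side/scene crops show the bar inside the yellow lips at both ends, about (277,225) at the near end in w14. The sockets stand in their cells, the bystanders have not moved, and the arm is clear. Handing in.

```bash
python3 -c "
from cell import *
sign_off()"
```

```text
the job is handed in; nothing more can be done
```

The job is handed in, at about 30 s of the 72 s allowed. The yellow, green and red chrome sockets stand in the cells of their colours, and the aluminium bar lies in both brackets.

**Sockets:** Each set-down was confirmed by contact force at the expected floor height. In the camera check the ring tops were about 2 mm (red) and 5 mm (green and yellow) from the liner centres, against a limit of 14 mm. An earlier view put yellow within 1 mm, so the two readings of yellow disagree by about 4 mm, which is roughly the camera accuracy.

**Bar:** The last three views show it lying between the yellow lips at both ends. I lowered it until it touched the seats, at a tool height of 105.7 mm against the 106 mm expected. The bystanders and black stock sockets looked undisturbed in those views.

**What went wrong or was weak:**
- **Yellow socket:** My first press onto the floor reached about 42 N at the wrist, so I lifted slightly, recentred and set it down again.
- **Tool tilt:** It drifted by about 0.02 rad over the run and could not be commanded back, so the bar touched down slightly tilted before I released it.
- **Final numeric bar check:** This gave no usable result because the image segmentation merged the bar with other things. The bar's final position therefore rests on the pictures and the pose at release, which was within about 1–2 mm of centre.

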